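Box the half-done puzzle for the night

ROBOT

A 7-joint arm with a two-finger parallel gripper is mounted at the origin on the work surface. World frame = base frame: x ahead of the robot, y to its left, z up, the work surface at z = 0. Lengths are in m, angles in rad, forces in N, time in s.
With the tool pointing down it reaches from about 0.425 to 0.925 m from the base axis. Payload 6.8 kg.
Tool frame: the origin (TCP) lies at the very end of the fingers, on their centre line; the grasp point (between the pads) lies 19 mm behind it (grip_point_offset is the distance from the TCP to the grasp point, in m); z points along the fingers, y is the line along which they close (so a half turn about z gives the same grasp; the last joint's range is limited). The gripper opens to 85 mm and grips with 20 to 120 N. Pads are 22 mm wide; open, the fingers measure 114 mm over their backs; the gripper's body (76 mm by 85 mm) begins 54 mm behind the grasp point. The pads swing forward as they close: fully open they stand 13 mm farther back than shut.
Start: joints at [-1.422, 0.477, 0.022, 1.555, -0.011, 1.109, -0.083], TCP at [0.171, 0.653, 0.204] pointing down, gripper open.
Joint ranges: [-2.96, 2.96], [-0.34, 2.1], [-1.41, 1.46], [0.24, 2.44], [-1.37, 4.51], [0.17, 1.92], [-2.96, 2.96]. Speed limits (rad/s): [2.39, 2.39, 3.14, 3.14, 3.14, 3.14, 3.14].

INTERFACE

Orientations are given as a unit quaternion [w, x, y, z].
In Python, from station import * gives the robot as it stands.
- The arm moves only by the tool carry_out, never from a script. Its argument "rows" is text: rows parted by semicolons, each of 4 numbers parted by spaces: the shift along the world's x, y, z in mm, then the turn about the world's z in degrees. In form: dx dy dz yaw; .... A call has 1 to 10 rows; each row shifts and turns the commanded pose from where the row before left it; what a row does not reach is not made up. A row lasts 1/8 s, in which the tool goes at most 62.5 mm and 10.7 degrees, less where a joint would pass 70% of its speed; a pose out of reach is approached as far as the arm can. A call is refused whole if a number of a shift passes 62.5 or a number of a turn 10.7, either way. A call with a gripper value outside its range is refused whole. "claw" is the finger opening in mm, from 0 to 85.4, set as the call begins (left out, the last holds). The fingers move at their own pace and stop on an object; "force" is the grip in N (left out, the last holds). Time passes only in rows, so rows that do not move let the fingers close. It gives the time, the measured TCP pose, the force, the opening and the grip force at its end, in the units of the state.
- get_obs(): the state, without advancing time (a new reading comes with each control period).
- read_camera(name): name is "side" or "top" or "wrist"; returns a dict with "img" (420x560x3 uint8, blue, green, red), "fov_y" (degrees; the focal length in pixels is half the picture's height over the tangent of half this angle, whatever the lens; pixels are square), "cx", "cy" (the principal point, pixels), "world_to_cam" (4x4, takes a point from world to camera coordinates). Camera axes: x right, y up, looking along -z (the intrinsics and any distortion apply to the point x, -y, -z); pixel columns grow to the right and rows downward; lengths in m; the calibration is good to about 2 mm. A picture is of the moment at which its call begins. There is no depth.
- hand_in(): hands the job in; it is judged then, once.
Trained networks look in the newest picture that a camera, given by its name, has taken for a name from the list of things; names that differ only in an ending like _2 or _b are one class to them, and where a whole thing is asked for, a point or a joint stands for the part that bears it (a point fixed in the world has none). Each returns a list of dicts, best first, with "confidence" (0 to 1); they miss things now and then, are a little off and sometimes report something else, mostly with a low value. They report only what shows in the picture. A call takes as long as a camera call. They do not tell look-alikes from the thing itself.
- recognise(camera, thing): "centre" ([column, row] in pixels, amid what is visible of it).
- outline_of(camera, thing): "pixels" (420x560 bool, what is visible of it) and "centre" ([column, row] in pixels, amid what is visible of it).
- place_of(camera, thing): "centre" ([column, row] in pixels: a listed point, or the origin of a listed thing).
The state is a dict: "t": time; "q": joint angles; "joint_vel": joint speeds; "joint_torque": joint torques, N m; "eef_pos": TCP position; "tool_rot": TCP orientation; "contact_force": force on the tool from outside, world axes, zero at the start; "torque": the same for the moment, N m; "gripper_width": opening from 0.0 (shut) to 1.0 (fully open); "grasp_force": force on a finger pad.
Only numpy, scipy, OpenCV 4.12 (cv2) and the standard library are available. Lean on these libraries where they do the work, as an engineer would, in place of code of your own. Each camera call takes 0.05 s, during which the arm holds its last target. There are 200 camera calls.

TASK

Slide the puzzle tray flat along the bench, under the low bridge magnifier, until it lies wholly inside the fold-up case on the other side with no part left under the magnifier. Have the case's two hinged walls, the near one and the end one, stand fully upright around the tray at the end. Never lift the tray off the bench or tip it, and leave the other loose things on the bench where they stand.

Things in the scene. Friction and masses are not known exactly. Their poses are not given: they have to be found in the camera images.
- puzzle_tray: shallow loose wooden tray, 92 mm (its x) by 170 mm (y), about 0.3 kg, origin at the centre of its underside; rim wall all round 8 mm thick, 22 mm high, floor 5 mm. Its +y part holds a wooden jigsaw fixed to it (top 13 mm up), its -y end an empty pocket. Starts on the case's +y side of the magnifier, -y end foremost, up to 17 degrees askew and 30 mm off the line of the gap
- pocket (a point): centre of the tray's empty pocket, on the tray's inner floor, 5 mm above its underside; axes as the tray's. The pocket is 76 mm (x) by 50 mm (y), tray y -77 to -27 mm: a fingertip can hook behind the -y rim
- case: fixed fold-up case of dark wood with a steel and glass bridge magnifier over its entrance; origin on the bench under the middle of the magnifier, the way in runs along its -y. The case lies at local y -31 to -237 mm: floor a paper-thin sheet flush with the bench (no step), a fixed far wall 62 mm high with inner face at x +60 mm, a hinged near wall (-x side), a hinged end wall (-y end)
- home (a point): on the bench at the middle of the room inside the case, 130 mm from the case origin along its -y, axes as the case's; the tray's origin should come to lie here. With both walls up the room is case x -60 to +60, y -25 to -236 mm
- bridge (a point): middle of the underside of the magnifier, over the case origin, 48 mm above the bench; axes as the case's. The magnifier: two posts with 116 mm between their inner faces (local x -58 to +58) and a flat framed glass plate, all from local y -25 to +25 mm, top 58 mm above the bench, 156 mm wide over all
- near_wall (a joint): hinge of the near wall (the side towards the robot), rad: 0 = lying flat outward, towards the case's -x; 1.57 = upright (stop). Stiff hinge, stays where it is left (about 0.06 N m); starts leaning outward at 0.5 to 0.85.
- near_hinge (a point): middle of the near wall's hinge line (along the case's y), 6 mm above the bench; axes as the case's. The wall reaches 65 mm from the hinge line, is 190 mm long and 8 mm thick, centred on the hinge line.
- end_wall (a joint): hinge of the end wall, rad: 0 = lying flat outward, towards the case's -y; 1.57 = upright (stop). As stiff as the near wall; starts at 0.5 to 0.85.
- end_hinge (a point): middle of the end wall's hinge line (along the case's x), 6 mm above the bench; axes as the case's. The wall reaches 65 mm from the hinge line, is 112 mm wide and 8 mm thick, centred on the hinge line.
- copper_cup: loose copper cup, 76 mm across, 90 mm high, origin under its centre; bystander
- paperweight: loose domed glass paperweight, 80 mm across, 45 mm high, origin under its centre; bystander
- burr: loose wooden burr puzzle, about 75 mm each way, origin under its centre; bystander
- big_piece: loose wooden jigsaw piece, 77 mm each way over its two knobs, 12 mm thick, origin under the middle of its square; bystander
- sorting_tray: round bamboo sorting tray, 230 mm across, 28 mm high, origin under its centre; bystander
Not all that is in view belongs to the job. What is shaped like the puzzle_tray but blue or purple is not meant.

How it is judged:
By the outcome, as a careful person would: the job done as asked, in the order asked, and still so for the second after the job is handed in, with the robot touching nothing.
It also fails if it takes over 72 s, if anything falls off the work surface, if the arm or the gripper's body presses on something with over 40 N, if the wrist force passes 120 N, or if a joint passes its speed limit or range.

## Working session

There is one attempt and no reset: what is moved stays moved. The work goes in short steps, Python scripts to look and compute and a tool call to move; the robot and the scene stay as the last step left them, time stands still between calls to the robot, and variables do not carry over. Pictures are saved under pics/ and viewed, at most 10 in all, crops included, and the job is handed in when it is done.

Besides the shell and the picture viewer there is one more tool, called after "Request:" by a JSON object that holds its "fn" and its "kwargs". carry_out: Moves the arm, as the interface text tells. Its arguments: {"type":"object","properties":{"rows":{"type":"string"},"claw":{"type":"number"},"force":{"type":"number"}},"required":["rows"]}

```bash
ls; mkdir -p pics
cat > h.py <<'E'
from station import *
import numpy as np, cv2
def cam(name):
    return read_camera(name)
def ray(c,px):
    f=210/np.tan(np.radians(c["fov_y"])/2)
    d=np.array([(px[0]-c["cx"])/f,-(px[1]-c["cy"])/f,-1.])
    T=np.array(c["world_to_cam"]);R=T[:3,:3];t=T[:3,3]
    return -R.T@t, R.T@d
def onz(c,px,z):
    o,d=ray(c,px); return o+d*(z-o[2])/d[2]
def tri(rs):
    A=np.zeros((3,3));b=np.zeros(3)
    for o,d in rs:
        d=d/np.linalg.norm(d);P=np.eye(3)-np.outer(d,d);A+=P;b+=P@o
    p=np.linalg.solve(A,b)
    return p,[np.linalg.norm((np.eye(3)-np.outer(d,d)/(d@d))@(p-o)) for o,d in rs]
def proj(c,p):
    f=210/np.tan(np.radians(c["fov_y"])/2)
    T=np.array(c["world_to_cam"]);q=T[:3,:3]@np.array(p)+T[:3,3]
    return np.array([c["cx"]+f*q[0]/-q[2],c["cy"]-f*q[1]/-q[2]])
E
python3 - <<'E'
from h import *
cs={}
for n in("top","side"):
    c=cam(n);cs[n]=c;cv2.imwrite(f"pics/{n}0.png",c["img"])
    print(n,{k:v for k,v in c.items() if k not in("img","world_to_cam")})
    for t in("puzzle_tray","pocket","case","home","bridge","near_hinge","end_hinge","copper_cup","paperweight","burr","big_piece","sorting_tray"):
        for r in place_of(n,t)[:3]:
            print(t,np.round(r["centre"],1),round(r["confidence"],2),np.round(onz(c,r["centre"],{"bridge":.048,"pocket":.005,"near_hinge":.006,"end_hinge":.006}.get(t,0)),4))
o=get_obs();print(o["t"],o["eef_pos"],o["tool_rot"],o["contact_force"])
E
```

```text
pics
top {'fov_y': 51.34828178867243, 'cx': 279.13666453118276, 'cy': 203.0604378649865}
puzzle_tray [186.4 210.1] 0.83 [0.5925 0.2201 0.    ]
puzzle_tray [126.1 252.9] 0.79 [0.4575 0.4126 0.    ]
puzzle_tray [135.5 164.6] 0.77 [0.7483 0.391  0.    ]
pocket [130.2 181.9] 0.93 [0.6891 0.405  0.005 ]
pocket [135.1 243.1] 0.79 [0.4881 0.3829 0.005 ]
pocket [206.4 204.8] 0.68 [0.6079 0.1541 0.005 ]
case [240.7 207.7] 0.57 [0.5968 0.0429 0.    ]
case [188.3 206.7] 0.2 [0.6036 0.2141 0.    ]
home [283.7 204.7] 0.86 [ 0.6038 -0.0975  0.    ]
bridge [240.6 205.5] 0.9 [0.5969 0.0388 0.048 ]
near_hinge [285.7 228.2] 0.69 [ 0.5262 -0.1023  0.006 ]
end_hinge [317.6 202.1] 0.88 [ 0.6092 -0.2078  0.006 ]
copper_cup [332.5 156. ] 0.89 [ 0.7637 -0.2628  0.    ]
paperweight [200.9 272. ] 0.78 [0.3921 0.1714 0.    ]
paperweight [313.3 203.4] 0.6 [ 0.6061 -0.1942  0.    ]
paperweight [197.7 153.8] 0.37 [0.7807 0.1848 0.    ]
burr [200.  151.3] 0.89 [0.7892 0.1772 0.    ]
big_piece [366.5 277. ] 0.57 [ 0.366  -0.3558  0.    ]
sorting_tray [416.4 208.4] 0.7 [ 0.5827 -0.5289  0.    ]
sorting_tray [203.6 2
[... 398 characters left out ...]
] 0.59 [ 0.5368 -0.0973  0.005 ]
case [263.1 209.9] 0.67 [0.5782 0.0362 0.    ]
home [295.8 232.8] 0.63 [ 0.5934 -0.106   0.    ]
bridge [269.4 197.2] 0.88 [0.601  0.0291 0.048 ]
near_hinge [278.4 240.2] 0.94 [ 0.5311 -0.0976  0.006 ]
end_hinge [318.1 250.9] 0.82 [ 0.593  -0.2053  0.006 ]
copper_cup [297.  229.7] 0.75 [ 0.6045 -0.099   0.    ]
copper_cup [370.6 230.3] 0.65 [ 0.7735 -0.249   0.    ]
paperweight [191.6 215. ] 0.86 [0.3913 0.169  0.    ]
burr [281.5 159.6] 0.77 [0.7858 0.1906 0.    ]
big_piece [292.1 335.2] 0.55 [ 0.3609 -0.3556  0.    ]
1.3 [0.1714355  0.65287222 0.20369379] [-8.65947322e-06  1.28055506e-01  9.91767002e-01 -1.32250454e-05] [-0.52489873  0.277907    1.05147589]
```

View pictures.

View pics/top0.png

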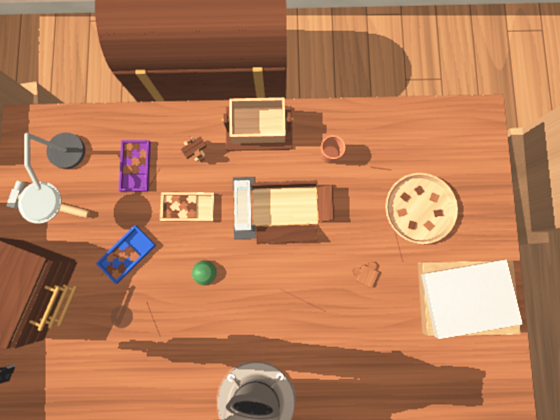

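View pics/side0.png

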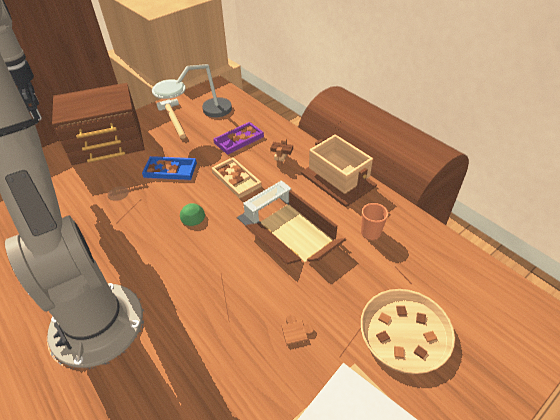

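The top view shows the natural-wood tray at (187,207), the bridge at (243,207) and the case to the right, with its walls leaning out. The blue (126,254) and purple (135,165) trays are look-alikes. The side view agrees. I'm moving the wrist camera over the job.

Request:
{"fn": "carry_out", "kwargs": {"rows": "10 -20 40 0;45 -50 30 2;45 -55 20 2;45 -55 20 2;45 -55 15 2;45 -55 15 2;45 -55 10 2;45 -55 10 2;45 -55 10 1;45 -55 0 0", "claw": 50}}

```text
t: 2.55
eef_pos: [0.5318, 0.2092, 0.3562]
tool_rot: [0.001, -0.003, 1.0, 0.001]
contact_force: [-0.0, 0.6, -0.7]
gripper_width: 0.584
grasp_force: 0.0
```

Run:
```python
from h import *
o=get_obs();print(o["t"],o["eef_pos"],o["tool_rot"])
c=cam("wrist");cv2.imwrite("pics/w0.png",c["img"])
T=c["world_to_cam"];print("cam",-T[:3,:3].T@T[:3,3],T[2,:3],T[0,:3],c["fov_y"])
for t in("puzzle_tray","pocket","case","home","bridge","near_hinge","end_hinge"):
    for r in place_of("wrist",t)[:3]:
        print(t,np.round(r["centre"],1),round(r["confidence"],2),np.round(onz(c,r["centre"],{"bridge":.048,"pocket":.005,"near_hinge":.006,"end_hinge":.006}.get(t,0)),4))
```

```text
2.55 [0.53177487 0.20915663 0.3561577 ] [ 9.34131501e-04 -2.78849701e-03  9.99995436e-01  6.92612057e-04]
cam [0.44959634 0.20855573 0.52584744] [-0.32035736 -0.0035688   0.94729004] [-0.00528578  0.99998407  0.00197975] 71.98601213088912
puzzle_tray [396.2 119.9] 0.92 [0.4569 0.4112 0.    ]
puzzle_tray [367.8 265.3] 0.63 [0.7405 0.3911 0.    ]
puzzle_tray [280.2 200.6] 0.56 [0.6035 0.2109 0.    ]
pocket [374.4 142.9] 0.64 [0.4955 0.3761 0.005 ]
pocket [255.3 202. ] 0.59 [0.605  0.1641 0.005 ]
case [185.3 197.1] 0.96 [0.5974 0.032  0.    ]
home [116.5 199.5] 0.83 [ 0.6028 -0.0983  0.    ]
home [ 58.2 201.2] 0.71 [ 0.6066 -0.209   0.    ]
bridge [177.  203.2] 0.95 [0.5949 0.0328 0.048 ]
near_hinge [106.9 163.2] 0.76 [ 0.5334 -0.1001  0.006 ]
end_hinge [ 59.4 200.2] 0.6 [ 0.6029 -0.2016  0.006 ]
```

View pics/w0.png

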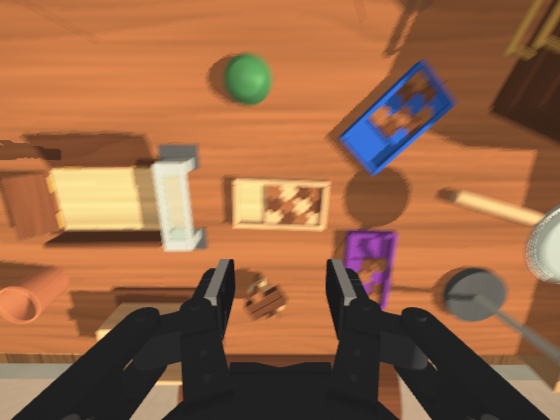

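The wrist view shows the real tray at about (280,205), its pocket to the left. The bridge is at (178,205), with the case beyond it. The picture is blurred, so I'll move closer to centre and measure outlines at rest.

Request:
{"fn": "carry_out", "kwargs": {"rows": "20 -50 0 0;20 -50 0 0;20 -20 0 0;0 0 0 0;0 0 0 0"}}

```text
t: 3.58
eef_pos: [0.5897, 0.0927, 0.3547]
tool_rot: [-0.0, -0.004, 1.0, 0.0]
contact_force: [-0.5, 1.0, -0.6]
gripper_width: 0.586
grasp_force: 0.0
```

```bash
cat >> h.py <<'E'
def rect(c,mask,z):
    ys,xs=np.nonzero(mask)
    P=np.array([onz(c,(x,y),z)[:2] for x,y in zip(xs,ys)])*1000
    (cx,cy),(w,h),a=cv2.minAreaRect(P.astype(np.float32))
    return np.round([cx,cy,w,h,a],1),P
E
python3 - <<'E'
from h import *
o=get_obs();print(o["t"],o["eef_pos"])
c=cam("wrist");cv2.imwrite("pics/w1.png",c["img"])
cs={"wrist":c,"top":cam("top"),"side":cam("side")}
for t,z in(("puzzle_tray",.022),("bridge",.058),("near_wall",.03),("end_wall",.03)):
  for n in("wrist",):
    for i,r in enumerate(outline_of(n,t)[:3]):
        m=r["pixels"];print(t,n,round(r["confidence"],2),np.round(r["centre"]),rect(c,m,z)[0])
        np.save(f"{t}{i}.npy",m)
for t in("puzzle_tray","pocket","home","bridge","near_hinge","end_hinge"):
  rs=[]
  for n in cs:
    for r in place_of(n,t)[:3]:
        p=onz(cs[n],r["centre"],{"bridge":.048,"pocket":.005,"near_hinge":.006,"end_hinge":.006}.get(t,0))
        print(t,n,np.round(r["centre"],1),round(r["confidence"],2),np.round(p,4))
        if t in("puzzle_tray","pocket") and (abs(p[0]-.6)>.05 or p[1]>.25 or p[1]<.1): continue
        if t not in("puzzle_tray","pocket") and r["confidence"]<.55: continue
        rs.append(ray(cs[n],r["centre"]));break
  if len(rs)>1:
    p,e=tri(rs);print("  TRI",t,np.round(p*1000,1),np.round(np.array(e)*1000,1))
print(get_obs()["t"])
E
```

```text
3.575 [0.58974083 0.09265032 0.35474275]
puzzle_tray wrist 0.83 [348. 174.] [602.1 212.6 173.3  96.4  87.5]
puzzle_tray wrist 0.7 [478.  82.] [455.3 402.8  98.3 177.4  44.7]
puzzle_tray wrist 0.55 [431. 241.] [740.2 383.6 105.6 178.6  89.1]
bridge wrist 0.68 [173. 159.] [ 5.805e+02 -9.020e+01  2.010e+02  3.194e+02  4.000e-01]
near_wall wrist 0.67 [157. 114.] [ 5.091e+02 -1.038e+02  6.140e+01  1.969e+02  4.000e-01]
end_wall wrist 0.95 [ 92. 174.] [ 605.5 -229.   119.6   80.5    0.8]
puzzle_tray wrist [345.9 169.2] 0.78 [0.5996 0.2136 0.    ]
puzzle_tray top [136.2 166.5] 0.92 [0.7418 0.3884 0.    ]
puzzle_tray top [126.3 255.7] 0.91 [0.4485 0.4117 0.    ]
puzzle_tray side [166.1 170.8] 0.82 [0.4379 0.4136 0.    ]
puzzle_tray side [235.6 135.9] 0.76 [0.7444 0.4168 0.    ]
puzzle_tray side [236.4 181.6] 0.56 [0.5928 0.2028 0.    ]
  TRI puzzle_tray [602.1 217.4 -15.6] [0.3 0.3]
pocket wrist [315.3 169. ] 0.88 [0.5988 0.1572 0.005 ]
pocket top [135.3 242.9] 0.9 [0.4887 0.3822 0.005 ]
pocket top [131.6 182. ] 0.59 [0.6887 0.4004 0.005 ]
pocket top [201.7 207.5] 0.58 [0.5993 0.1693 0.005 ]
[... 344 characters left out ...]
    9.4] [4.1 4.1]
bridge wrist [245.4 171.8] 0.85 [0.5968 0.036  0.048 ]
bridge top [241.1 202.7] 0.79 [0.6058 0.0371 0.048 ]
bridge side [266.8 194.9] 0.64 [0.6013 0.0427 0.048 ]
  TRI bridge [599.5  37.1  53.7] [3.8 5.4 1.9]
near_hinge wrist [167.3 132.2] 0.88 [ 0.5366 -0.102   0.006 ]
near_hinge top [286. 227.] 0.56 [ 0.5301 -0.1033  0.006 ]
near_hinge side [278.5 239.5] 0.8 [ 0.5331 -0.0957  0.006 ]
  TRI near_hinge [ 532.1 -100.8   10.9] [4.3 3.5 2.4]
end_hinge wrist [115.2 166.8] 0.62 [ 0.5973 -0.2024  0.006 ]
end_hinge top [315.7 202.6] 0.85 [ 0.6076 -0.2016  0.006 ]
end_hinge side [318.7 248.8] 0.97 [ 0.5998 -0.2007  0.006 ]
  TRI end_hinge [ 601.4 -201.5    6.6] [4.3 6.  2. ]
4.825
```

View pics/w1.png

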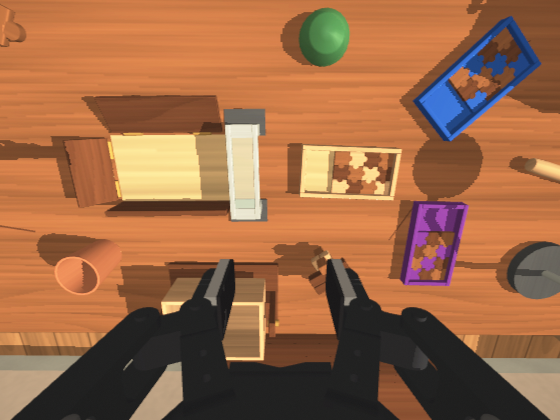

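The wrist view shows the tray at (350,172), nearly aligned at a yaw of about -2.5°, with its centre at roughly (602,213) mm. The bridge is at (245,172), the near wall at (155,115) and the end wall at (92,172). I'll grip the tray's +y rim so I can steer it, with fingertips just above the jigsaw.

Request:
{"fn": "carry_out", "kwargs": {"rows": "5 50 -40 -1;5 50 -50 -1;3 50 -50 -1;2 51 -50 0;0 0 -50 0;0 0 -40 0;0 0 -25 0;0 0 0 0;0 0 0 0", "claw": 40}}

```text
t: 5.95
eef_pos: [0.605, 0.2724, 0.0703]
tool_rot: [0.001, 0.024, 1.0, 0.0]
contact_force: [0.4, 0.3, 0.8]
gripper_width: 0.465
grasp_force: 0.0
```

Run:
```python
from h import *
o=get_obs();print(o["t"],o["eef_pos"],o["tool_rot"],o["gripper_width"])
c=cam("wrist");cv2.imwrite("pics/w2.png",c["img"])
for i,r in enumerate(outline_of("wrist","puzzle_tray")[:3]):
    print(round(r["confidence"],2),np.round(r["centre"]),rect(c,r["pixels"],.022)[0])
print(np.round([proj(c,(.602+a*.9990+ -b*-.0436,.213+b*.999-a*.0436,.022)) for a,b in((-.046,-.085),(.046,-.085),(.046,.085),(-.046,.085))]))
print(proj(c,o["eef_pos"]))
```

```text
5.95 [0.60499712 0.27243214 0.07029636] [7.68848972e-04 2.37265792e-02 9.99718105e-01 4.11776981e-04] 0.4654495750622077
0.84 [205. 216.] [600.9 214.5 169.2  94.8  88.2]
0.83 [432.  50.] [476.  387.1  91.3 120.1  44.8]
0.81 [412. 295.] [737.2 386.1  97.3 182.2  89.2]
[[ 88. 166.]
 [111. 273.]
 [310. 272.]
 [313. 165.]]
[279.65308037 248.87825679]
```

View pics/w2.png

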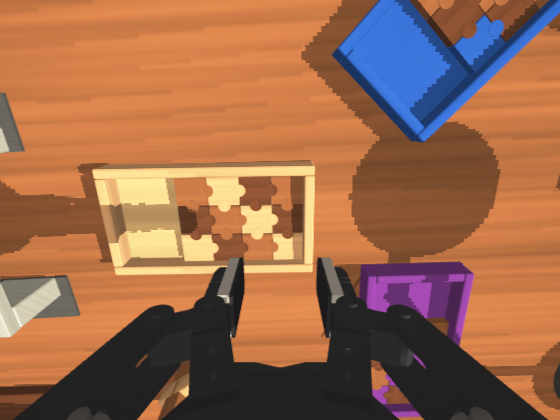

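The wrist view shows the tray square in view, with its +y rim running from (313,165) to (312,270), which matches my prediction. The fingers are about 23 mm short in y, so I'll correct, descend and grip.

Request:
{"fn": "carry_out", "kwargs": {"rows": "0 12 0 0;0 11 0 0;0 0 -25 0;0 0 -20 0;0 0 -9 0;0 0 0 0;0 0 0 0"}}

```text
t: 6.92
eef_pos: [0.6047, 0.2952, 0.0158]
tool_rot: [0.0, 0.024, 1.0, 0.0]
contact_force: [-1.3, 0.0, -0.5]
gripper_width: 0.464
grasp_force: 0.0
```

Request:
{"fn": "carry_out", "kwargs": {"rows": "0 0 0 0;0 0 0 0;0 0 0 0;0 0 0 0", "claw": 0, "force": 40}}

```text
t: 7.42
eef_pos: [0.6041, 0.2951, 0.0152]
tool_rot: [0.0, 0.024, 1.0, 0.0]
contact_force: [-0.9, -1.0, 0.2]
gripper_width: -0.0
grasp_force: 0.0
```

Run:
```python
from h import *
o=get_obs();print(o["t"],o["eef_pos"],o["tool_rot"],o["gripper_width"])
c=cam("wrist");cv2.imwrite("pics/w3.png",c["img"])
for i,r in enumerate(outline_of("wrist","puzzle_tray")[:3]):
    print(round(r["confidence"],2),np.round(r["centre"]),rect(c,r["pixels"],.022)[0])
print(proj(c,o["eef_pos"]))
```

```text
7.425 [0.60410019 0.29514651 0.01515579] [2.30669236e-05 2.36815976e-02 9.99719550e-01 6.10372536e-05] -4.0008477762160265e-05
0.9 [430.  52.] [485.5 377.7  91.9  93.4  45. ]
0.61 [445. 319.] [674.8 390.2  92.1  66.   89. ]
0.58 [142. 240.] [600.5 214.9 169.   95.4  88.2]
[279.66583879 248.89507733]
```

View pics/w3.png

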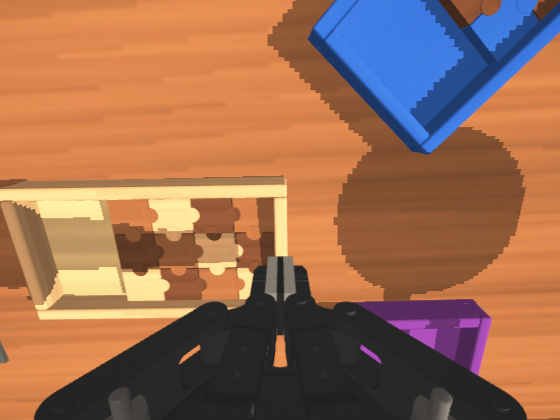

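The wrist view shows the shut fingertips at (280,257), over the rim rather than gripping it, and the tray hasn't moved. I'll find the true tip height by touching the bench behind the tray.

Request:
{"fn": "carry_out", "kwargs": {"rows": "0 0 20 0;0 20 0 0;0 20 0 0;0 0 -20 0;0 0 -8 0;0 0 -3 0;0 0 -2 0;0 0 0 0"}}

```text
t: 8.52
eef_pos: [0.6044, 0.3347, 0.0022]
tool_rot: [0.0, 0.024, 1.0, 0.0]
contact_force: [-0.5, -1.1, -0.1]
gripper_width: 0.005
grasp_force: 0.0
```

Request:
{"fn": "carry_out", "kwargs": {"rows": "0 0 -2 0;0 0 -1 0;0 0 -1 0;0 0 0 0"}}

```text
t: 9.02
eef_pos: [0.604, 0.3351, -0.002]
tool_rot: [-0.0, 0.024, 1.0, -0.0]
contact_force: [0.9, 0.4, -0.2]
gripper_width: 0.002
grasp_force: 0.0
```

Request:
{"fn": "carry_out", "kwargs": {"rows": "0 0 -2 0;0 0 -2 0;0 0 -1 0;0 0 0 0"}}

```text
t: 9.52
eef_pos: [0.604, 0.3351, -0.0071]
tool_rot: [-0.0, 0.024, 1.0, -0.0]
contact_force: [-0.3, 0.2, -0.6]
gripper_width: -0.0
grasp_force: 0.0
```

Request:
{"fn": "carry_out", "kwargs": {"rows": "0 0 -1 0;0 0 -1 0;0 0 -1 0;0 0 0 0"}}

```text
t: 10.02
eef_pos: [0.604, 0.3351, -0.01]
tool_rot: [-0.0, 0.024, 1.0, -0.0]
contact_force: [-0.1, 0.6, -0.2]
gripper_width: -0.005
grasp_force: 0.0
```

Request:
{"fn": "carry_out", "kwargs": {"rows": "0 0 -1 0;0 0 -1 0;0 0 -1 0;0 0 0 0"}}

```text
t: 10.52
eef_pos: [0.604, 0.3351, -0.013]
tool_rot: [-0.0, 0.024, 1.0, -0.0]
contact_force: [0.5, 0.3, -0.1]
gripper_width: -0.0
grasp_force: 0.0
```

Run:
```python
from h import *
o=get_obs()
c=cam("wrist");s=cam("side")
p=proj(s,o["eef_pos"]).astype(int);print(p,proj(c,o["eef_pos"]))
im=s["img"][p[1]-50:p[1]+30,max(p[0]-50,0):p[0]+50]
print([proj(s,(.604,.3351,z)).round(1) for z in(0,.02)])
print(c["world_to_cam"]@np.append(o["eef_pos"],1))
a=cv2.resize(im,(400,320),interpolation=cv2.INTER_CUBIC)
b=c["img"][180:380,180:380];b=cv2.resize(b,(320,320))
cv2.imwrite("pics/m4.png",np.hstack([a,b]))
```

```text
[217 164] [279.62963392 248.94855543]
[array([217.4, 161.6]), array([216.7, 157.3])]
[-1.94891710e-04 -2.35244041e-02 -1.87068841e-01  1.00000000e+00]
```

View pics/m4.png

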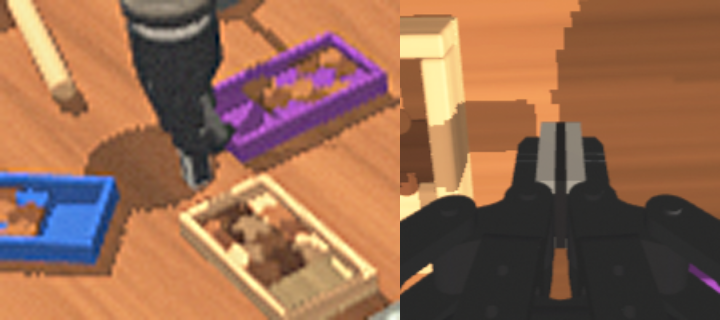

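The crops show the shut tips at side pixel (217,160), while the bench point below is at 161.6. They still hover several mm up with a reported z of -13, so the reported TCP lies beyond the real tips. I'll continue down gently.

Request:
{"fn": "carry_out", "kwargs": {"rows": "0 0 -1 0;0 0 -1 0;0 0 -1 0;0 0 0 0"}}

```text
t: 11.12
eef_pos: [0.604, 0.3351, -0.0161]
tool_rot: [-0.0, 0.024, 1.0, -0.0]
contact_force: [0.1, -0.2, -0.4]
gripper_width: 0.001
grasp_force: 0.0
```

Request:
{"fn": "carry_out", "kwargs": {"rows": "0 0 -1 0;0 0 -1 0;0 0 -1 0;0 0 0 0"}}

```text
t: 11.62
eef_pos: [0.604, 0.3351, -0.0191]
tool_rot: [-0.0, 0.024, 1.0, -0.0]
contact_force: [0.4, -0.7, 0.1]
gripper_width: -0.004
grasp_force: 0.0
```

Request:
{"fn": "carry_out", "kwargs": {"rows": "0 0 -1 0;0 0 -1 0;0 0 0 0"}}

```text
t: 12.0
eef_pos: [0.604, 0.3351, -0.0211]
tool_rot: [-0.0, 0.024, 1.0, -0.0]
contact_force: [0.1, -0.3, -0.4]
gripper_width: -0.003
grasp_force: 0.0
```

Run:
```python
from h import *
o=get_obs();print(o["contact_force"],o["joint_torque"])
s=cam("side")
p=[217,164]
im=s["img"][p[1]-30:p[1]+15,p[0]-30:p[0]+30]
cv2.imwrite("pics/m5.png",cv2.resize(im,(600,450),interpolation=cv2.INTER_NEAREST))
```

```text
[ 0.09818652 -0.2977168  -0.38968024] [ 7.17521601e-03 -6.70696878e+01  6.73131689e+00 -2.06103230e+01
  8.18330707e-03 -9.03987471e-03  1.41197765e-03]
```

View pics/m5.png

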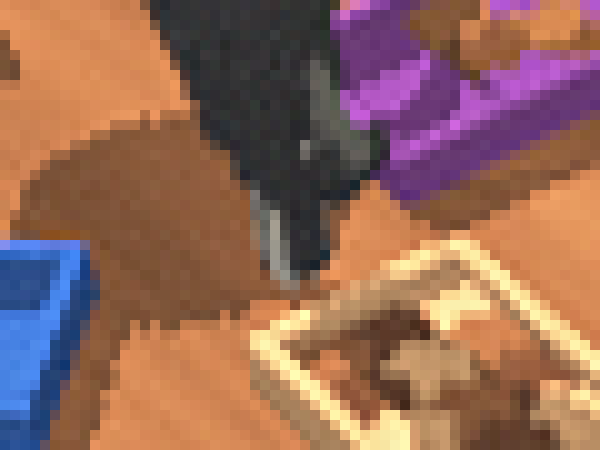

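The tips now appear at (217,162.5), essentially at bench level. A couple more mm should touch.

Request:
{"fn": "carry_out", "kwargs": {"rows": "0 0 -1 0;0 0 -1 0;0 0 0 0"}}

```text
t: 12.42
eef_pos: [0.604, 0.335, -0.0231]
tool_rot: [-0.0, 0.024, 1.0, -0.0]
contact_force: [-0.2, 0.6, 0.6]
gripper_width: -0.001
grasp_force: 0.0
```

Request:
{"fn": "carry_out", "kwargs": {"rows": "0 0 -1 0;0 0 -1 0;0 0 0 0"}}

```text
t: 12.8
eef_pos: [0.604, 0.3351, -0.025]
tool_rot: [-0.0, 0.024, 1.0, -0.0]
contact_force: [0.4, -0.2, -0.2]
gripper_width: 0.002
grasp_force: 0.0
```

Request:
{"fn": "carry_out", "kwargs": {"rows": "0 0 -1 0;0 0 -1 0;0 0 0 0"}}

```text
t: 13.18
eef_pos: [0.604, 0.335, -0.027]
tool_rot: [-0.0, 0.024, 1.0, -0.0]
contact_force: [0.2, -0.4, 0.5]
gripper_width: -0.003
grasp_force: 0.0
```

Request:
{"fn": "carry_out", "kwargs": {"rows": "0 0 -1 0;0 0 -1 0;0 0 0 0"}}

```text
t: 13.55
eef_pos: [0.6042, 0.3352, -0.0274]
tool_rot: [-0.0, 0.024, 1.0, 0.0]
contact_force: [-4.5, -2.7, 11.5]
gripper_width: 0.0
grasp_force: 5.6
```

Contact is at reported z = -0.027, so the real shut tips are 27 mm above the reported TCP. I'll regrip the rim with that offset, aiming for tips about 15 mm up.

Request:
{"fn": "carry_out", "kwargs": {"rows": "0 0 40 0;0 0 15 0;0 -20 0 0;0 -20 0 0;0 0 0 0;0 0 -20 0;0 0 -12 0;0 0 -5 0;0 0 0 0;0 0 0 0", "claw": 30}}

```text
t: 14.8
eef_pos: [0.6044, 0.2954, -0.0106]
tool_rot: [0.0, 0.024, 1.0, 0.0]
contact_force: [-0.1, -0.6, -0.1]
gripper_width: 0.351
grasp_force: 0.0
```

Request:
{"fn": "carry_out", "kwargs": {"rows": "0 0 0 0;0 0 0 0;0 0 0 0;0 0 0 0", "claw": 0, "force": 40}}

```text
t: 15.3
eef_pos: [0.6046, 0.2954, -0.0103]
tool_rot: [0.0, 0.024, 1.0, 0.0]
contact_force: [0.6, -0.3, 4.8]
gripper_width: 0.072
grasp_force: 40.8
```

Request:
{"fn": "carry_out", "kwargs": {"rows": "-2 -10 0 1;-2 -20 0 1;-1 -20 0 0.3;0 -20 0 0;0 -20 0 0;0 0 0 0;0 0 0 0"}}

```text
t: 16.18
eef_pos: [0.5995, 0.2011, -0.0104]
tool_rot: [0.0, 0.005, 1.0, -0.001]
contact_force: [-0.4, -3.8, 9.0]
gripper_width: 0.073
grasp_force: 41.2
```

Run:
```python
from h import *
o=get_obs();print(o["t"],o["eef_pos"],o["contact_force"],o["torque"])
c=cam("wrist")
for n in("puzzle_tray","bridge","case"):
  for i,r in enumerate(outline_of("wrist",n)[:3]):
    print(n,round(r["confidence"],2),np.round(r["centre"]),rect(c,r["pixels"],.022)[0])
for r in place_of("wrist","bridge")[:2]:print(r["confidence"],onz(c,r["centre"],.048))
for r in place_of("wrist","pocket")[:2]:print(r["confidence"],onz(c,r["centre"],.005))
cv2.imwrite("pics/w6.png",c["img"])
```

```text
16.175 [ 0.59954347  0.20114115 -0.01035331] [-0.44292778 -3.8363987   9.02081623] [-0.72687227  0.06166181 -0.05432706]
puzzle_tray 0.74 [547.  46.] [495.6 312.2  40.   16.7  16.5]
puzzle_tray 0.71 [529. 368.] [675.6 350.5  83.1  45.4  16.5]
bridge 0.67 [ 19. 361.] [610.7  74.2  54.4 218.2  72.2]
case 0.58 [ 23. 358.] [610.7  74.2  54.5 218.2  72.2]
0.82 [0.68846854 0.3880616  0.005     ]
0.59 [0.59862263 0.0679275  0.005     ]
```

Request:
{"fn": "carry_out", "kwargs": {"rows": "0 -20 0 0.5;0 -20 0 0;0 -20 0 0;0 -20 0 0;0 -16 0 0;0 0 0 0;0 0 0 0"}}

```text
t: 17.35
eef_pos: [0.5992, 0.106, -0.0104]
tool_rot: [0.0, 0.0, 1.0, -0.001]
contact_force: [0.7, -1.3, 8.5]
gripper_width: 0.076
grasp_force: 41.2
```

Run:
```python
from h import *
o=get_obs();print(o["t"],o["eef_pos"],o["contact_force"],o["torque"])
c=cam("top");s=cam("side")
for n,cc in(("top",c),("side",s)):
  for t in("puzzle_tray","pocket"):
    for r in place_of(n,t)[:4]:
      p=onz(cc,r["centre"],.005)
      if abs(p[0]-.6)<.08:print(n,t,round(r["confidence"],2),np.round(p,3))
b=s["img"][120:320,180:400]
cv2.imwrite("pics/m7.png",np.hstack([cv2.resize(c["img"][130:290,150:350],(400,320),interpolation=cv2.INTER_CUBIC),cv2.resize(b,(352,320),interpolation=cv2.INTER_CUBIC)]))
```

```text
17.35 [ 0.59924217  0.10602825 -0.01035418] [ 0.71112967 -1.26072817  8.53837594] [-0.3407894   0.01762385  0.03193797]
top puzzle_tray 0.81 [0.595 0.026 0.005]
top pocket 0.64 [ 0.606 -0.029  0.005]
side puzzle_tray 0.66 [0.597 0.015 0.005]
side pocket 0.71 [ 0.599 -0.019  0.005]
```

View pics/m7.png

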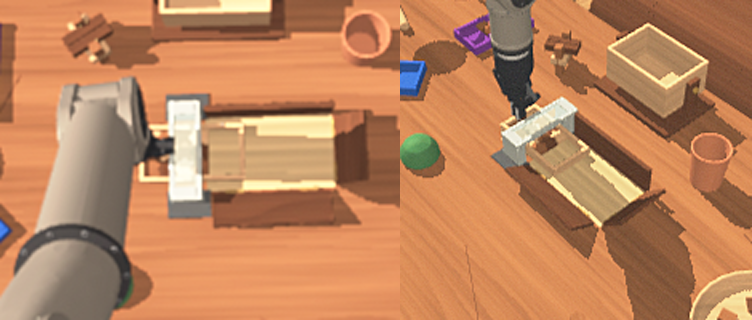

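The top and side crops show the tray nose through the bridge, well centred, and the pocket just inside the case at top crop (225,150). I'll release, go over the bridge and grip the -y rim at the pocket.

Request:
{"fn": "carry_out", "kwargs": {"rows": "0 0 0 0;0 0 0 0;0 0 40 0;0 0 45 0;0 0 10 0;0 -50 0 0;0 -50 0 0;0 -50 0 0;0 -12 0 0;0 0 0 0", "claw": 30}}

```text
t: 18.9
eef_pos: [0.5983, -0.0535, 0.0832]
tool_rot: [-0.001, 0.0, 1.0, 0.0]
contact_force: [0.4, 0.2, -0.2]
gripper_width: 0.352
grasp_force: 0.0
```

Run:
```python
from h import *
o=get_obs();print(o["t"],o["eef_pos"],o["contact_force"])
c=cam("wrist")
for r in place_of("wrist","pocket")[:2]:print(r["confidence"],r["centre"],onz(c,r["centre"],.005))
for r in outline_of("wrist","puzzle_tray")[:3]:
    R,P=rect(c,r["pixels"],.022);print(round(r["confidence"],2),np.round(r["centre"]),R,P.min(0),P.max(0))
cv2.imwrite("pics/w8.png",c["img"])
```

```text
18.9 [ 0.59826802 -0.05350601  0.0832145 ] [ 0.35786463  0.24155565 -0.24049421]
0.76 [307.1, 214.8] [ 0.60179094 -0.02859608  0.005     ]
0.79 [335. 215.] [598.6  24.5 169.6  94.1  90. ] [551.55162073 -60.33624105] [645.72008444 109.31405962]
```

View pics/w8.png

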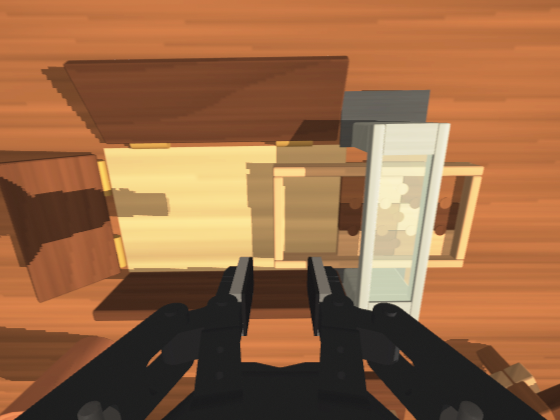

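The wrist view shows the tray at yaw 0, with its -y rim at column 280 (y about -60 mm), the pocket clear, and the case open ahead from column 105 to 345. I'm gripping the -y rim.

Request:
{"fn": "carry_out", "kwargs": {"rows": "0 -3 -20 0;0 0 -30 0;0 0 -25 0;0 0 -15 0;0 0 -11 0;0 0 0 0;0 0 0 0"}}

```text
t: 19.92
eef_pos: [0.5998, -0.0559, -0.0162]
tool_rot: [0.001, -0.001, 1.0, 0.0]
contact_force: [0.5, -0.1, -0.0]
gripper_width: 0.35
grasp_force: 0.0
```

Request:
{"fn": "carry_out", "kwargs": {"rows": "0 0 0 0;0 0 0 0;0 0 0 0;0 0 0 0", "claw": 0}}

```text
t: 20.42
eef_pos: [0.5997, -0.056, -0.0161]
tool_rot: [0.001, -0.001, 1.0, 0.0]
contact_force: [-1.2, 0.7, 6.2]
gripper_width: 0.08
grasp_force: 41.4
```

Run:
```python
from h import *
o=get_obs();print(o["t"],o["eef_pos"],o["contact_force"],o["gripper_width"])
# case edges from saved w8 need its calibration: recompute by shifting camera to that pose
c=cam("wrist");T=c["world_to_cam"].copy()
d=np.array([.59827,-.0535,.08321])-o["eef_pos"]
T[:3,3]-=T[:3,:3]@d; c["world_to_cam"]=T
for p in((105,148),(345,143)):print("near floor edge",onz(c,p,0).round(4))
for p in((103,165),(118,265)):print("end floor edge",onz(c,p,0).round(4))
for p in((375,124),(448,124)):print("bridge top near corners",onz(c,p,.058).round(4))
for p in((95,152),(38,300),):print("endwall top",onz(c,p,.045).round(4))
for p in((68,62),(347,57)):print("nearwall top",onz(c,p,.045).round(4))
```

```text
20.425 [ 0.59972061 -0.05595967 -0.01607776] [-1.17977641  0.73978064  6.24640804] 0.0795584301493099
near floor edge [ 0.5432 -0.2034  0.    ]
near floor edge [0.5388 0.0023 0.    ]
end floor edge [ 0.5578 -0.208   0.    ]
end floor edge [ 0.6561 -0.2124  0.    ]
bridge top near corners [0.5216 0.008  0.058 ]
bridge top near corners [0.5215 0.0551 0.058 ]
endwall top [ 0.5412 -0.1844  0.045 ]
endwall top [ 0.6645 -0.2576  0.045 ]
nearwall top [ 0.484  -0.1902  0.045 ]
nearwall top [ 0.4808 -0.0103  0.045 ]
```

Case yaw is about +1° and home about (601,-95). I'll pull the tray 119 mm in.

Request:
{"fn": "carry_out", "kwargs": {"rows": "0 -10 0 0;1 -20 0 0.5;1 -20 0 0.5;1 -20 0 0;1 -20 0 0;0 -20 0 0;0 -12 0 0;0 0 0 0;0 0 0 0"}}

```text
t: 21.6
eef_pos: [0.604, -0.1789, -0.0161]
tool_rot: [0.001, -0.009, 1.0, -0.001]
contact_force: [-0.1, -1.5, 5.3]
gripper_width: 0.078
grasp_force: 41.3
```

Run:
```python
from h import *
o=get_obs();print(o["t"],o["eef_pos"],o["contact_force"],o["gripper_width"])
cs={n:cam(n) for n in("wrist","top","side")}
for n,c in cs.items():
  for t in("puzzle_tray","pocket","home"):
    for r in place_of(n,t)[:4]:
      p=onz(c,r["centre"],.005 if t=="pocket" else 0)
      if abs(p[0]-.6)<.08:print(n,t,round(r["confidence"],2),np.round(p,3))
for r in outline_of("wrist","puzzle_tray")[:3]:
    R,P=rect(cs["wrist"],r["pixels"],.022);print(round(r["confidence"],2),R,P.min(0),P.max(0))
```

```text
21.6 [ 0.60397537 -0.17893749 -0.01606155] [-0.07159832 -1.5163477   5.25823449] 0.0784840357538542
wrist puzzle_tray 0.58 [ 0.605 -0.097  0.   ]
wrist pocket 0.78 [ 0.605 -0.15   0.005]
top puzzle_tray 0.89 [ 0.603 -0.09   0.   ]
top pocket 0.77 [ 0.606 -0.156  0.005]
top home 0.66 [ 0.604 -0.157  0.   ]
side puzzle_tray 0.82 [ 0.607 -0.105  0.   ]
side pocket 0.98 [ 0.603 -0.147  0.005]
side pocket 0.47 [ 0.605 -0.196  0.005]
side home 0.86 [ 0.589 -0.105  0.   ]
0.85 [ 600.8 -101.3   96.6  164.4    1.3] [ 552.08051058 -183.73923268] [650.75730852 -17.99364385]
```

The tray is gripped and centred at about (602,-98), wholly past the bridge edge at y = 8 and short of the end wall at -202. I'll release, lift and go round to the outside of the near wall.

Request:
{"fn": "carry_out", "kwargs": {"rows": "0 0 0 0;0 0 0 0;0 0 30 0;0 0 40 0;0 0 30 0;-50 20 0 0;-50 20 0 0;-50 20 0 0;-25 18 0 0;0 0 0 0", "claw": 20}}

```text
t: 23.5
eef_pos: [0.4257, -0.0987, 0.0828]
tool_rot: [-0.001, -0.01, 1.0, 0.0]
contact_force: [1.1, 0.3, 0.3]
gripper_width: 0.233
grasp_force: 0.0
```

Run:
```python
from h import *
o=get_obs();print(o["t"],o["eef_pos"],o["contact_force"],o["gripper_width"])
cs={n:cam(n) for n in("wrist","side")}
for n,c in cs.items():
  for t,z in(("puzzle_tray",.022),("near_wall",.042),("end_wall",.042)):
    for r in outline_of(n,t)[:3]:
      R,P=rect(c,r["pixels"],z);print(n,t,round(r["confidence"],2),R,P.min(0).round(),P.max(0).round())
for t in("near_hinge","end_hinge"):
    for r in place_of("wrist",t)[:1]:print(t,r["confidence"],onz(cs["wrist"],r["centre"],.006))
```

```text
23.5 [ 0.42574096 -0.09865434  0.08284926] [1.07663376 0.26879672 0.31740624] 0.2327476290283431
wrist puzzle_tray 0.69 [ 570.5 -128.    50.7  122.8   15.3] [ 540. -182.] [611. -68.]
wrist near_wall 0.96 [ 492.9 -103.2   36.   186.     1.1] [ 474. -196.] [511. -10.]
wrist end_wall 0.63 [ 594.2 -199.6   27.3   93.3   77.1] [ 548. -223.] [ 637. -188.]
side puzzle_tray 0.93 [448.9 400.3 120.2 178.3  44.5] [357. 303.] [539. 496.]
side puzzle_tray 0.65 [ 595.4 -102.6  105.6  181.1    0.9] [ 542. -194.] [647. -12.]
side puzzle_tray 0.17 [590.9 -72.  331.9 217.8  88.7] [ 481. -238.] [703.  92.]
side near_wall 0.92 [ 496.8 -133.4   49.3  162.4    1.4] [ 472. -214.] [523. -52.]
side near_wall 0.66 [ 584.8 -115.9  102.4  177.9    1.1] [ 533. -204.] [637. -27.]
side end_wall 0.65 [ 591.7 -234.    24.   125.8   88.4] [ 529. -246.] [ 654. -221.]
side end_wall 0.56 [ 5.852e+02 -1.160e+02  1.042e+02  1.811e+02  1.000e-01] [ 533. -207.] [637. -26.]
end_hinge 0.77 [ 0.59852864 -0.20557746  0.006     ]
```

Request:
{"fn": "carry_out", "kwargs": {"rows": "0 0 -40 0;0 0 -33 0;0 0 -10 0;0 0 0 0;15 0 0 0;15 0 0 0;15 0 0 0;10 0 0 0;0 0 0 0", "claw": 0}}

```text
t: 25.12
eef_pos: [0.4659, -0.0997, -0.0033]
tool_rot: [-0.016, -0.008, 1.0, 0.002]
contact_force: [-31.8, -0.0, 13.9]
gripper_width: 0.005
grasp_force: 16.3
```

There's 32 N before the wall has rotated, so the tapered tip probably meets the wall's edge face. I'll back off, go lower and retry gently.

Request:
{"fn": "carry_out", "kwargs": {"rows": "-15 0 0 0;-20 0 0 0;0 0 0 0;0 0 -12 0;0 0 -6 0;0 0 0 0;0 0 0 0"}}

```text
t: 26.0
eef_pos: [0.4483, -0.0999, -0.0181]
tool_rot: [-0.0, -0.009, 1.0, -0.0]
contact_force: [0.1, 0.3, -0.8]
gripper_width: 0.006
grasp_force: 0.0
```

Run:
```python
from h import *
o=get_obs();print(o["t"],o["eef_pos"],o["tool_rot"],o["contact_force"],o["q"].round(2) if hasattr(o["q"],"round") else o["q"])
cs={n:cam(n) for n in("side",)}
for n,c in cs.items():
  cv2.imwrite("pics/s9.png",c["img"])
  for t,z in(("puzzle_tray",.022),("near_wall",.042),("end_wall",.042)):
    for r in outline_of(n,t)[:2]:
      R,P=rect(c,r["pixels"],z);print(n,t,round(r["confidence"],2),R,P.min(0).round(),P.max(0).round())
```

```text
26.0 [ 0.44827117 -0.0999177  -0.01807301] [-1.02540081e-04 -9.48324409e-03  9.99955028e-01 -2.71771965e-06] [ 0.06150173  0.26820641 -0.79840387] [-0.06  0.5   0.17  2.22 -0.2   0.43  1.86]
side puzzle_tray 0.94 [ 5.971e+02 -1.027e+02  1.072e+02  1.824e+02  4.000e-01] [ 543. -194.] [650. -11.]
side puzzle_tray 0.94 [447.8 398.3 114.4 182.4  44.6] [357. 299.] [536. 498.]
side near_wall 0.88 [ 495.5 -138.5   50.2  154.5    1. ] [ 471. -215.] [521. -61.]
side end_wall 0.86 [ 596.3 -234.2  130.4   28.7    1.1] [ 531. -248.] [ 662. -220.]
```

Request:
{"fn": "carry_out", "kwargs": {"rows": "8 0 0 0;6 0 0 0;6 0 0 0;0 0 0 0"}}

```text
t: 26.7
eef_pos: [0.4659, -0.0998, -0.0185]
tool_rot: [-0.002, -0.009, 1.0, 0.0]
contact_force: [-5.5, -0.4, 2.2]
gripper_width: -0.0
grasp_force: 2.4
```

Request:
{"fn": "carry_out", "kwargs": {"rows": "4 0 0 0;4 0 0 0;0 0 0 0"}}

```text
t: 27.08
eef_pos: [0.4651, -0.0997, -0.0201]
tool_rot: [-0.01, -0.009, 1.0, 0.001]
contact_force: [-20.4, -0.3, 8.6]
gripper_width: -0.001
grasp_force: 9.9
```

The wall is friction-locked: its edge has to slide up the finger as it rises. I'll follow the edge's arc instead, moving up and inward together.

Request:
{"fn": "carry_out", "kwargs": {"rows": "0 0 8 0;4 0 8 0;6 0 7 0;7 0 6 0;0 0 0 0"}}

```text
t: 27.7
eef_pos: [0.4934, -0.0998, 0.0113]
tool_rot: [0.0, -0.01, 1.0, 0.0]
contact_force: [-2.1, 1.0, 0.3]
gripper_width: 0.001
grasp_force: 0.5
```

Request:
{"fn": "carry_out", "kwargs": {"rows": "8 0 3 0;8 0 2 0;6 0 1 0;4 0 0 0;0 0 0 0"}}

```text
t: 28.32
eef_pos: [0.5198, -0.0999, 0.017]
tool_rot: [0.0, -0.01, 1.0, -0.0]
contact_force: [-0.4, -0.1, 0.5]
gripper_width: 0.002
grasp_force: 0.0
```

Request:
{"fn": "carry_out", "kwargs": {"rows": "2 0 0 0;2 0 0 0;0 0 0 0"}}

```text
t: 28.7
eef_pos: [0.5219, -0.0999, 0.0168]
tool_rot: [-0.001, -0.009, 1.0, 0.0]
contact_force: [-4.7, 1.1, 3.2]
gripper_width: 0.003
grasp_force: 2.3
```

Request:
{"fn": "carry_out", "kwargs": {"rows": "2 0 0 0;1 0 0 0;0 0 0 0"}}

```text
t: 29.08
eef_pos: [0.5217, -0.1, 0.0165]
tool_rot: [-0.004, -0.009, 1.0, 0.0]
contact_force: [-12.5, -0.8, 9.6]
gripper_width: -0.002
grasp_force: 6.1
```

The near wall hits its stop at x = 522 mm, which fits the upright geometry. I'll back off, rise, turn the tool by -90° and go outside the end wall.

Request:
{"fn": "carry_out", "kwargs": {"rows": "-15 0 0 0;-15 0 0 0;0 -20 40 -10;0 -40 40 -10;20 -40 0 -10;30 -40 0 -10;30 -40 0 -10;30 -20 0 -10;0 0 0 -10;0 0 0 -10"}}

```text
t: 30.32
eef_pos: [0.606, -0.3002, 0.0967]
tool_rot: [0.0, 0.638, 0.77, -0.0]
contact_force: [-0.5, -0.3, -0.8]
gripper_width: 0.001
grasp_force: 0.0
```

Run:
```python
from h import *
o=get_obs();print(o["t"],o["eef_pos"],o["tool_rot"],o["contact_force"],np.round(o["q"],2))
cs={n:cam(n) for n in("side","top","wrist")}
for n,c in cs.items():
  cv2.imwrite(f"pics/{n}10.png",c["img"])
  for t,z in(("puzzle_tray",.022),("near_wall",.071),("end_wall",.04)):
    for r in outline_of(n,t)[:2]:
      R,P=rect(c,r["pixels"],z);print(n,t,round(r["confidence"],2),R,P.min(0).round(),P.max(0).round())
```

```text
30.325 [ 0.60600196 -0.30021836  0.09669028] [ 2.12315915e-04  6.37844207e-01  7.70165386e-01 -3.52340595e-05] [-0.47286304 -0.31641976 -0.78325374] [-0.04  0.66  0.61  1.67 -0.45  0.95  0.92]
side puzzle_tray 0.97 [ 605.5 -103.3  187.6   94.6   84.9] [ 550. -193.] [647. -10.]
side puzzle_tray 0.94 [735.6 379.9 121.1 185.9  87. ] [642. 318.] [828. 439.]
side near_wall 0.82 [ 516.2 -119.3   46.2  221.7    0. ] [ 493. -230.] [539.  -8.]
side near_wall 0.2 [ 753.8 -264.3  147.4   67.    28.2] [ 687. -317.] [ 821. -214.]
side end_wall 0.63 [ 594.3 -233.2  124.1   30.     1.7] [ 532. -248.] [ 656. -217.]
top puzzle_tray 0.94 [452.1 405.   97.6 174.2  43.8] [363. 314.] [538. 496.]
top puzzle_tray 0.89 [740.5 386.2  98.5 170.8  89. ] [654. 337.] [826. 436.]
top near_wall 0.65 [ 5.306e+02 -7.810e+01  1.620e+01  1.418e+02  5.000e-01] [ 522. -149.] [539.  -7.]
wrist puzzle_tray 0.87 [ 604.7 -157.1   92.2   57.2    0.8] [ 559. -186.] [ 651. -128.]
wrist near_wall 0.81 [ 544.3 -182.2   19.7   39.     0.6] [ 534. -202.] [ 554. -163.]
wrist near_wall 0.3 [ 756.9 -261.6   88.   105.8   28.1] [ 701. -299.] [ 820. -217.]
wrist end_wall 0.68 [ 602.9 -229.8  119.1   50.2    0.7] [ 544. -255.] [ 663. -204.]
```

Request:
{"fn": "carry_out", "kwargs": {"rows": "0 0 -40 -5;0 0 -40 -5;0 0 -25 0;0 0 -10 0;0 8 0 0;0 8 0 0;0 6 0 0;0 4 0 0;0 0 0 0"}}

```text
t: 32.05
eef_pos: [0.6064, -0.2733, -0.0176]
tool_rot: [0.0, 0.7, 0.714, 0.0]
contact_force: [-0.3, 0.2, 0.5]
gripper_width: 0.001
grasp_force: 0.0
```

Request:
{"fn": "carry_out", "kwargs": {"rows": "0 3 0 0;0 3 0 0;0 0 0 0"}}

```text
t: 32.42
eef_pos: [0.6061, -0.2676, -0.018]
tool_rot: [-0.0, 0.7, 0.714, 0.0]
contact_force: [0.0, 0.8, -0.3]
gripper_width: 0.002
grasp_force: 0.0
```

Request:
{"fn": "carry_out", "kwargs": {"rows": "0 3 0 0;0 3 0 0;0 0 0 0"}}

```text
t: 32.8
eef_pos: [0.6062, -0.262, -0.0177]
tool_rot: [0.0, 0.7, 0.714, 0.0]
contact_force: [0.7, -1.5, 1.5]
gripper_width: -0.004
grasp_force: 0.0
```

Request:
{"fn": "carry_out", "kwargs": {"rows": "0 6 8 0;0 7 7 0;0 8 5 0;0 9 4 0;0 0 0 0"}}

```text
t: 33.42
eef_pos: [0.6066, -0.2302, 0.0063]
tool_rot: [-0.0, 0.7, 0.714, 0.001]
contact_force: [-0.7, -0.4, 0.4]
gripper_width: 0.002
grasp_force: 0.0
```

Request:
{"fn": "carry_out", "kwargs": {"rows": "0 5 5 0;0 4 4 0;0 2 0 0;0 0 0 0"}}

```text
t: 33.92
eef_pos: [0.6062, -0.2225, 0.0157]
tool_rot: [0.001, 0.701, 0.713, -0.0]
contact_force: [-1.1, -4.5, 2.7]
gripper_width: -0.003
grasp_force: 2.2
```

Request:
{"fn": "carry_out", "kwargs": {"rows": "0 2 0 0;0 2 0 0;0 0 0 0"}}

```text
t: 34.3
eef_pos: [0.6062, -0.2225, 0.0158]
tool_rot: [0.003, 0.702, 0.713, -0.002]
contact_force: [0.7, -12.6, -2.8]
gripper_width: 0.001
grasp_force: 6.5
```

Request:
{"fn": "carry_out", "kwargs": {"rows": "0 -15 0 0;0 -15 0 0;0 0 50 0;0 0 50 0;0 10 50 0;0 20 50 0;0 20 40 0;0 10 0 0;0 0 0 0;0 0 0 0"}}

```text
t: 35.55
eef_pos: [0.6051, -0.1873, 0.2537]
tool_rot: [-0.001, 0.701, 0.714, -0.001]
contact_force: [-0.1, -0.3, -0.0]
gripper_width: 0.001
grasp_force: 0.0
```

Run:
```python
from h import *
o=get_obs();print(o["t"],o["eef_pos"],o["contact_force"])
cs={n:cam(n) for n in("wrist","top","side")}
w=cs["wrist"];T=w["world_to_cam"];print("cam",-T[:3,:3].T@T[:3,3])
for n,c in cs.items():
  cv2.imwrite(f"pics/{n}11.png",c["img"])
  for t,z in(("puzzle_tray",.022),("near_wall",.071),("end_wall",.071)):
    for r in outline_of(n,t)[:2]:
      R,P=rect(c,r["pixels"],z)
      if abs(R[1]+120)<150:
        print(n,t,round(r["confidence"],2),R,P.min(0).round(),P.max(0).round())
# hypotheses of the walls: predicted extent of projected masks for angles
import itertools
yaw=np.radians(1.0);ori=np.array([.5995,.0335])
def W(p):
    x,y,z=p;return (ori[0]+x*np.cos(yaw)-y*np.sin(yaw),ori[1]+x*np.sin(yaw)+y*np.cos(yaw),z)
def wall(kind,th):
    u=np.array([-np.cos(th),np.sin(th)]);v=np.array([u[1],-u[0]])
    pts=[]
    for a,b,l in itertools.product((0,.065),(-.004,.004),(-1,1)):
        q=a*u+b*v
        pts.append(W((-.064+q[0],-.134+l*.095,.006+q[1])) if kind=="near_wall" else W((l*.056,-.240+q[0],.006+q[1])))
    return pts
for n,c in cs.items():
  for k in("near_wall","end_wall"):
    rr=outline_of(n,k)[:1]
    if not rr: continue
    m=rr[0]["pixels"]
    for th in(1.57,1.4,1.2,.9):
        M=np.zeros(m.shape,np.uint8);pp=np.array([proj(c,p) for p in wall(k,th)]).astype(np.int32)
        cv2.fillConvexPoly(M,cv2.convexHull(pp),1)
        print(n,k,th,"IoU",round((M.astype(bool)&m).sum()/(M.astype(bool)|m).sum(),2))
```

```text
35.55 [ 0.60512721 -0.18727897  0.25367077] [-0.0708132  -0.25861365 -0.00428624]
cam [ 0.60435379 -0.10508095  0.42354013]
wrist puzzle_tray 0.69 [604.  -96.9  93.1 169.1   1. ] [ 556. -182.] [651. -12.]
wrist near_wall 0.67 [ 541.2 -101.8   18.8  188.7    0.8] [ 532. -196.] [551.  -7.]
wrist end_wall 0.63 [ 6.020e+02 -1.986e+02  1.105e+02  2.320e+01  2.000e-01] [ 547. -210.] [ 657. -187.]
top near_wall 0.51 [531.6 -25.8  24.6  12.4  88.8] [525. -38.] [538. -13.]
side puzzle_tray 0.67 [ 5.979e+02 -1.015e+02  1.001e+02  1.813e+02  2.000e-01] [ 548. -192.] [648. -11.]
side near_wall 0.7 [ 517.9 -118.8   40.   213.8    0.9] [ 497. -226.] [538. -12.]
side end_wall 0.64 [ 580.9 -223.6  139.5   43.5    2. ] [ 512. -247.] [ 650. -202.]
wrist near_wall 1.57 IoU 0.88
wrist near_wall 1.4 IoU 0.56
wrist near_wall 1.2 IoU 0.4
wrist near_wall 0.9 IoU 0.3
wrist end_wall 1.57 IoU 0.92
wrist end_wall 1.4 IoU 0.64
wrist end_wall 1.2 IoU 0.48
wrist end_wall 0.9 IoU 0.38
top near_wall 1.57 IoU 0.09
top near_wall 1.4 IoU 0.09
top near_wall 1.2 IoU 0.05
top near_wall 0.9 IoU 0.03
side near_wall 1.57 IoU 0.8
side near_wall 1.4 IoU 0.85
side near_wall 1.2 IoU 0.46
side near_wall 0.9 IoU 0.18
side end_wall 1.57 IoU 0.85
side end_wall 1.4 IoU 0.72
side end_wall 1.2 IoU 0.39
side end_wall 0.9 IoU 0.17
```

Run:
```python
from h import *
import itertools
cs={n:cam(n) for n in("wrist","side")}
yaw=np.radians(1.0);ori=np.array([.5995,.0335])
def W(p):
    x,y,z=p;return (ori[0]+x*np.cos(yaw)-y*np.sin(yaw),ori[1]+x*np.sin(yaw)+y*np.cos(yaw),z)
def wall(kind,th,d,e):
    u=np.array([-np.cos(th),np.sin(th)]);v=np.array([u[1],-u[0]]);pts=[]
    for a,b,l in itertools.product((0,.065),(-.004,.004),(-1,1)):
        q=a*u+b*v
        pts.append(W((-.064+d+q[0],-.134+e+l*.095,.006+q[1])) if kind=="near_wall" else W((e+l*.056,-.240+d+q[0],.006+q[1])))
    return pts
for k in("near_wall","end_wall"):
  ms={n:outline_of(n,k)[0]["pixels"] for n in cs};res=[]
  for th in(1.57,1.52,1.47,1.42,1.35):
    best=0
    for d in np.arange(-.008,.0081,.002):
     for e in np.arange(-.006,.0061,.003):
      s=[]
      for n,c in cs.items():
        m=ms[n];M=np.zeros(m.shape,np.uint8);pp=np.array([proj(c,p) for p in wall(k,th,d,e)]).round().astype(np.int32)
        cv2.fillConvexPoly(M,cv2.convexHull(pp),1);M=M>0
        s.append((M&m).sum()/(M|m).sum())
      if sum(s)>best:best=sum(s);arg=(round(d,3),round(e,3),np.round(s,2))
    print(k,th,round(best,3),arg)
```

```text
near_wall 1.57 1.798 (np.float64(-0.002), np.float64(0.0), array([0.91, 0.89]))
near_wall 1.52 1.721 (np.float64(0.0), np.float64(0.003), array([0.81, 0.91]))
near_wall 1.47 1.641 (np.float64(0.0), np.float64(0.003), array([0.71, 0.93]))
near_wall 1.42 1.485 (np.float64(0.002), np.float64(0.003), array([0.63, 0.86]))
near_wall 1.35 1.311 (np.float64(0.004), np.float64(0.006), array([0.54, 0.77]))
end_wall 1.57 1.786 (np.float64(0.0), np.float64(0.0), array([0.88, 0.9 ]))
end_wall 1.52 1.684 (np.float64(0.002), np.float64(0.0), array([0.8 , 0.88]))
end_wall 1.47 1.596 (np.float64(0.006), np.float64(0.0), array([0.74, 0.86]))
end_wall 1.42 1.453 (np.float64(0.008), np.float64(0.0), array([0.68, 0.78]))
end_wall 1.35 1.276 (np.float64(0.008), np.float64(0.0), array([0.6 , 0.67]))
```

Both walls fit best at 1.57. The tray spans y from -12 to -182 inside the room, clear of the bridge, and the arm touches nothing, so I'm handing in.

```bash
python3 -c "
from station import *
print(hand_in())"
```

```text
the job is handed in; nothing more can be done
None
```

The job is handed in at about 36 s of the 72 s limit, with no verdict returned: the tray lies wholly inside the case clear of the magnifier, both hinged walls measured fully upright, and no other loose thing was touched as far as I could tell (not re-measured at the end).

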